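# Pack the reagent tray for the next titration series

### The job

Pack the tray for the next titration: stand the brown vial with the blue cap in the blue cup, the dropper bottle with the red collar in the red cup, the clear vial with the white cap in the white cup and the brown vial with the black cap in the black cup. Set each one down upright on the floor of its cup, without dropping it. The clear vial with the black cap and the dropper bottle with the black collar are not needed: leave both standing where they are.

Things in the scene. Friction and masses are not known exactly. Their poses are not given: they have to be found in the camera images.
- amber_vial_blue: small screw-cap glass vial, 23 mm across, 54 mm tall: brown amber glass with a blue cap. The body (23 mm wide, easily gripped) reaches up 44 mm, above it is the blue cap, 18 mm wide. Origin at the centre of the underside, z up along the vial. Stands upright and loose on a fixed light-grey mat 2 mm thick on the worktop; about 20 g.
- amber_vial_black: small screw-cap glass vial, 23 mm across, 54 mm tall: brown amber glass with a black cap. The body (23 mm wide, easily gripped) reaches up 44 mm, above it is the black cap, 18 mm wide. Origin at the centre of the underside, z up along the vial. Stands upright and loose on a fixed light-grey mat 2 mm thick on the worktop; about 20 g.
- clear_vial_white: small screw-cap glass vial, 23 mm across, 54 mm tall: clear colourless glass with a white cap. The body (23 mm wide, easily gripped) reaches up 44 mm, above it is the white cap, 18 mm wide. Origin at the centre of the underside, z up along the vial. Stands upright and loose on a fixed light-grey mat 2 mm thick on the worktop; about 20 g.
- clear_vial_black: small screw-cap glass vial, 23 mm across, 54 mm tall: clear colourless glass with a black cap; not wanted. The body (23 mm wide, easily gripped) reaches up 44 mm, above it is the black cap, 18 mm wide. Origin at the centre of the underside, z up along the vial. Stands upright and loose on a fixed light-grey mat 2 mm thick on the worktop; about 20 g.
- dropper_red: dropper bottle of amber (brown) glass, 38 mm across, 118 mm tall: red collar under a black nozzle. Body up to 55 mm, then a shoulder sloping in to the neck at 71 mm; from 71 to 86 mm an upright round part 22 mm wide (a good grip), above it the thin nozzle. Origin at the centre of the underside, the neck 1 mm off it along x, z up. Stands upright, loose on the same 2 mm mat; about 110 g.
- dropper_black: dropper bottle of amber (brown) glass, 38 mm across, 118 mm tall: black collar and black nozzle; not wanted. Body up to 55 mm, then a shoulder sloping in to the neck at 71 mm; from 71 to 86 mm an upright round part 22 mm wide (a good grip), above it the thin nozzle. Origin at the centre of the underside, the neck 1 mm off it along x, z up. Stands upright, loose on the same 2 mm mat; about 110 g.
- cup_blue: Blue round open cup, one of four fixed on the grey liner of a fixed white tray (170 x 260 mm, rim 23 mm high); the colours change places. 63 mm across, 55 mm clear inside, rim 18 mm and inner floor 3 mm above the origin. Origin: centre of the underside, 4 mm above the worktop. x along the tray's short side (next cup 80 mm away), y along its long side (next cup 124 mm).
- cup_red: Red round open cup, one of four fixed on the grey liner of a fixed white tray (170 x 260 mm, rim 23 mm high); the colours change places. 63 mm across, 55 mm clear inside, rim 18 mm and inner floor 3 mm above the origin. Origin: centre of the underside, 4 mm above the worktop. x along the tray's short side (next cup 80 mm away), y along its long side (next cup 124 mm).
- cup_white: White round open cup, one of four fixed on the grey liner of a fixed white tray (170 x 260 mm, rim 23 mm high); the colours change places. 63 mm across, 55 mm clear inside, rim 18 mm and inner floor 3 mm above the origin. Origin: centre of the underside, 4 mm above the worktop. x along the tray's short side (next cup 80 mm away), y along its long side (next cup 124 mm).
- cup_black: Black round open cup, one of four fixed on the grey liner of a fixed white tray (170 x 260 mm, rim 23 mm high); the colours change places. 63 mm across, 55 mm clear inside, rim 18 mm and inner floor 3 mm above the origin. Origin: centre of the underside, 4 mm above the worktop. x along the tray's short side (next cup 80 mm away), y along its long side (next cup 124 mm).

How it is judged:
By the outcome, as a careful person would: the job done as asked, in the order asked, and still so for the second after the job is handed in, with the robot touching nothing.
It also fails if it takes over 125 s, if anything falls off the work surface, if the arm or the gripper's body presses on something with over 40 N, if the wrist force passes 120 N, or if a joint passes its speed limit or range.

### The arm

A 7-joint arm with a two-finger parallel gripper is mounted at the origin on a cart in front of the work surface, level with it; the furniture and walls round the work are solid. World frame = base frame: x ahead of the robot, y to its left, z up, the work surface at z = 0. Lengths are in mm, angles in degrees, forces in N, time in s.
With the tool pointing down it reaches from about 375 to 925 mm from the base axis. Payload 3.1 kg.
Tool frame: the origin (TCP) lies at the centre of the arm's flange, where the gripper is bolted on; the fingertips stand 173 mm ahead of it and the grasp point (between the pads) lies 155 mm ahead of it; z points along the fingers, y is the line along which they close (so a half turn about z gives the same grasp; the last joint's range is limited). The gripper opens to 85 mm and grips with 20 to 120 N. Pads are 22 mm wide; open, the fingers measure 114 mm over their backs; the gripper's body (76 mm by 85 mm) begins 54 mm behind the grasp point. The pads swing forward as they close: fully open they stand 13 mm farther back than shut.
Start: joints at [71.173, 21.939, 2.515, 91.553, -1.026, 66.532, -2.859], TCP at [148.708, -632.766, 404.669] pointing down, gripper open.
Joint ranges: [-149.38, 149.38], [-23.57, 123.04], [-84.95, 90], [0, 143.3], [-89.99, 269.99], [3.08, 112.72], [-163.45, 163.45]. Speed limits (degrees/s): [159.86, 159.86, 180, 180, 180, 180, 180].

### API

Orientations are given as a 3x3 rotation matrix whose columns are the frame's x, y, z axes.
In Python, from cell import bot, optics, order gives the robot as it stands.
- The arm moves only by the tool send_rows, never from a script. Its argument "series" is a list that holds one entry, the list of rows, each a list of 7 numbers: the shift along the tool's x, y, z as a fraction of full scale, then the turn, a rotation vector about the tool's x, y, z as a fraction of full scale, then the opening, from -1 (shut) to 1 (fully open). In form: [[[x, y, z, rx, ry, rz, gripper], ...]]. A call has 1 to 20 rows; each row is the pose to reach, as a shift and turn from the pose commanded when the call began, along the tool's axes at that moment; what a row does not reach only later rows make up. Full scale, the value 1, is 0.3 m for a shift and 45 degrees for a turn. A row lasts 1/10 s, in which the tool goes at most 50 mm and 8.59 degrees, less where a joint would pass 70% of its speed; a pose out of reach is approached as far as the arm can. A call with a number of a shift or a turn outside -1 to 1 is refused whole. A call with a gripper value outside its range is refused whole. The fingers move at their own pace and stop on an object; "grip_force" is the grip in N (left out, the last holds). Time passes only in rows, so rows that repeat a pose let the fingers close. It gives the time, the measured TCP pose, the force, the opening and the grip force at its end, in the units of the state.
- bot.observe(): the state, without advancing time (a new reading comes with each control period).
- optics.get_image(name): name is "scene" or "side" or "wrist"; returns the picture (420x560x3 uint8, red, green, blue); there is no depth.
- optics.camera_info(name): a dict with "camera_matrix" (3x3 intrinsics, pixels), "k1" (the pictures are not rectified: a ray, as slopes to the right and down, at radius r is drawn at 1 + k1 r^2 times it, then the intrinsics apply), "R" (3x3) and "t" (3): a world point X has camera coordinates R X + t; the wrist camera has in their place "hand_eye" (4x4, takes a point from camera to tool coordinates, whose origin is the TCP and whose axes are the flange's). Camera axes: x right, y down, z forward; pixel columns grow to the right and rows downward; lengths in mm; the calibration is good to about 2 mm. A picture is of the moment at which its call begins: read the wrist's pose just before it. camera_info takes no time and is no camera call.
- order.sign_off(): hands the job in; it is judged then, once.
The state is a dict: "t": time; "qpos": joint angles; "joint_vel": joint speeds; "joint_torque": joint torques, N m; "tool_pos": TCP position; "tcp_rot": TCP orientation; "force": force on the tool from outside, world axes, zero at the start; "moment": the same for the moment, N m; "width": finger opening in mm; "finger_force": force on a finger pad.
Only numpy, scipy, OpenCV 4.12 (cv2) and the standard library are available. Lean on these libraries where they do the work, as an engineer would, in place of code of your own. Each camera call takes 0.05 s, during which the arm holds its last target. There are 200 camera calls.

## Working session

There is one attempt and no reset: what is moved stays moved. The work goes in short steps, Python scripts to look and compute and a tool call to move; the robot and the scene stay as the last step left them, time stands still between calls to the robot, and variables do not carry over. Pictures are saved under pics/ and viewed, at most 14 in all, crops included, and the job is handed in when it is done.

Besides the shell and the picture viewer there is one more tool, called after "Call:" in YAML: its name, and indented under it one key for each argument. send_rows: Moves the arm, as the interface text tells. Its arguments: {"type":"object","properties":{"series":{"type":"array"},"grip_force":{"type":"number"}},"required":["series"]}

```bash
mkdir -p pics; ls
python3 - <<'E'
from cell import bot, optics, order
import cv2,numpy as np
np.set_printoptions(precision=4,suppress=True)
s=bot.observe();print(s)
for n in("scene","side","wrist"):
    cv2.imwrite(f"pics/{n}0.png",optics.get_image(n)[:,:,::-1]);print(optics.camera_info(n))
E
```

```text
pics
{'t': 0.0, 'qpos': array([71.1728, 21.9927,  2.5122, 91.6501, -1.0261, 66.5319, -2.8589]), 'joint_vel': array([ 0.018 , -0.0054,  0.019 ,  0.0527,  0.0429,  0.0373,  0.0877]), 'joint_torque': array([  0.0004, -43.3466,   1.0248, -24.9513,   0.0107,   0.0112,
         0.    ]), 'tool_pos': array([ 148.5887, -632.2808,  403.2695]), 'tcp_rot': array([[ 0.9735,  0.2288, -0.0007],
       [ 0.2288, -0.9735,  0.0026],
       [-0.0001, -0.0027, -1.    ]]), 'force': array([ 0.2122,  0.2428, -0.1529]), 'moment': array([ 0.0154, -0.022 ,  0.015 ]), 'finger_force': 0.0, 'width': 86.0591506808002}
{'camera_matrix': array([[431.1796,   0.    , 281.343 ],
       [  0.    , 431.1796, 204.8937],
       [  0.    ,   0.    ,   1.    ]]), 'k1': -0.11912559499818563, 'R': array([[-0.4916, -0.8708, -0.0086],
       [-0.4322,  0.2525, -0.8657],
       [ 0.756 , -0.4218, -0.5005]]), 't': array([211.3728, 266.371 , 820.0125])}
{'camera_matrix': array([[434.5002,   0.    , 284.8497],
       [  0.    , 434.5002, 207.0061],
       [  0.    ,   0.    ,   1.    ]]), 'k1': 0.025090128820812366, 'R': array([[ 0.9999,  0.0019,  0.0149],
       [ 0.0126, -0.6463, -0.763 ],
       [ 0.0082,  0.7631, -0.6463]]), 't': array([-486.0172,  -17.4895, 1296.7358])}
{'camera_matrix': array([[373.1994,   0.    , 279.8125],
       [  0.    , 373.1994, 207.7742],
       [  0.    ,   0.    ,   1.    ]]), 'k1': -0.054994356845123986, 'hand_eye': array([[ 0.0004, -0.9517, -0.3071, 78.1109],
       [ 1.    ,  0.0004,  0.0002, -0.6941],
       [-0.    , -0.3071,  0.9517, 31.7583],
       [ 0.    ,  0.    ,  0.    ,  1.    ]])}
```

View pics/scene0.png

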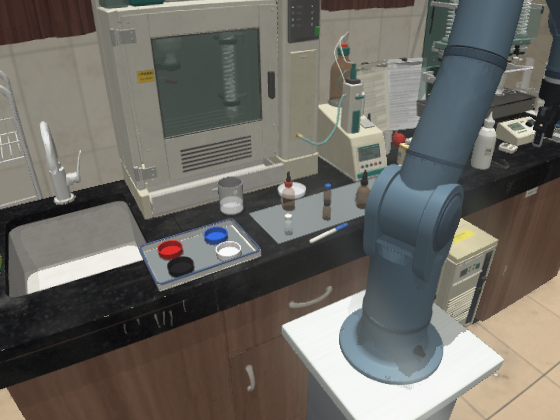

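View pics/side0.png

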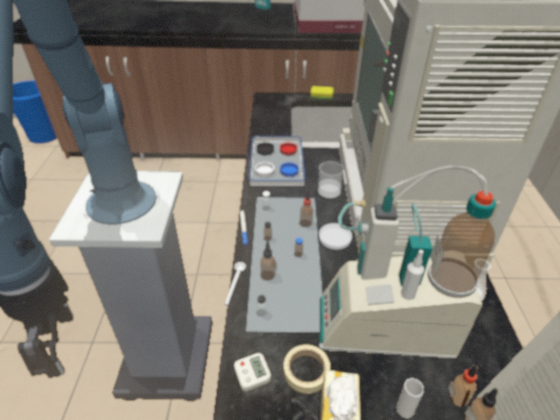

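Side view: the cups are black (265,149), red (288,149), white (264,169) and blue (289,170). The objects are clear-white (266,198), dropper-red (306,213), amber-black (267,231), amber-blue (298,247), dropper-black (267,264) and clear-black (262,305). I'll get rough positions from these pixels, then refine with the wrist camera.

```bash
cat > h.py <<'E'
from cell import bot, optics, order
import cv2,numpy as np
np.set_printoptions(precision=2,suppress=True)
def cam(n,s=None):
    c=optics.camera_info(n)
    if n!="wrist": return c["camera_matrix"],c["k1"],c["R"],c["t"]
    s=s or bot.observe(); H=c["hand_eye"]; Rw=s["tcp_rot"]@H[:3,:3]; p=s["tcp_rot"]@H[:3,3]+s["tool_pos"]
    return c["camera_matrix"],c["k1"],Rw.T,-Rw.T@p
def back(C,uv,z):
    K,k,R,t=C
    q=cv2.undistortPoints(np.array([[uv]],float),K,np.array([k,0,0,0.]))[0,0]
    d=R.T@np.array([*q,1]); o=-R.T@t
    return o+d*(z-o[2])/d[2]
def proj(C,P):
    K,k,R,t=C
    return cv2.projectPoints(np.array(P,float).reshape(-1,1,3),cv2.Rodrigues(R)[0],t,K,np.array([k,0,0,0.]))[0][:,0]
def shot(n,name):
    s=bot.observe(); im=optics.get_image(n)[:,:,::-1].copy(); cv2.imwrite(f"pics/{name}.png",im)
    np.savez(f"pics/{name}.npz",r=s["tcp_rot"],p=s["tool_pos"]); return im
def delta(target,R=None):
    s=bot.observe(); return s["tcp_rot"].T@(np.array(target)-s["tool_pos"])/300
E
python3 - <<'E'
from h import *
C=cam("side")
for n,uv,z in [("black",(265,149),22),("red",(288,149),22),("white",(264,169),22),("blue",(289,170),22),("cw",(266,194),56),("dr",(307,202),100),("ab",(267,224),56),("ab_blue",(298,241),56),("db",(267,249),100),("cb",(262,299),56)]:
    print(n,back(C,uv,z))
print(bot.observe()["tcp_rot"])
E
```

```text
black [417.4  261.85  22.  ]
red [496.03 263.84  22.  ]
white [418.5  143.99  22.  ]
blue [498.79 140.31  22.  ]
cw [431.35 -27.18  56.  ]
dr [ 543.4  -114.03  100.  ]
ab [ 438.42 -154.     56.  ]
ab_blue [ 518.93 -216.17   56.  ]
db [ 443.41 -288.32  100.  ]
cb [ 435.57 -398.74   56.  ]
[[ 0.97  0.23 -0.  ]
 [ 0.23 -0.97  0.  ]
 [-0.   -0.   -1.  ]]
```

```bash
cat >> h.py <<'E'
from scipy.spatial.transform import Rotation as Ro
def go(target,yaw=0):
    "shift and turn values to reach target pointing down"
    s=bot.observe(); R=s["tcp_rot"]
    c,d=np.cos(np.radians(yaw)),np.sin(np.radians(yaw))
    D=np.array([[c,d,0],[d,-c,0],[0,0,-1.]])
    return np.round(np.r_[R.T@(np.array(target)-s["tool_pos"])/300, Ro.from_matrix(R.T@D).as_rotvec(degrees=True)/45],4)
E
python3 -c "
from h import *
print(go([315,-420,400]),go([480,-200,400]))"
```

```text
[ 0.7  -0.56  0.01 -0.    0.    0.29] [ 1.41 -1.15  0.01 -0.    0.    0.29]
```

Call:
send_rows:
  series:
    - [[0.14,-0.11,0,0,0,0.1,1],[0.28,-0.22,0,0,0,0.2,1],[0.42,-0.33,0,0,0,0.293,1],[0.56,-0.45,0,0,0,0.293,1],[0.7,-0.57,0.01,0,0,0.293,1],[0.82,-0.68,0.01,0,0,0.293,1],[0.93,-0.78,0.01,0,0,0.293,1],[1,-0.88,0.01,0,0,0.293,1],[1,-0.97,0.01,0,0,0.293,1],[1,-0.97,0.01,0,0,0.293,1]]

```text
t: 1.15
tool_pos: [374.9, -276.1, 401.1]
tcp_rot: [[1.0, 0.009, -0.002], [0.009, -1.0, 0.002], [-0.002, -0.002, -1.0]]
force: [-0.0, 0.1, -0.2]
width: 85.2
finger_force: 0.0
```

```bash
sed -i 's/precision=2/precision=4/' h.py; python3 -c "
from h import *
print(go([480,-200,400]))"
```

```text
[ 0.3525 -0.2503  0.0034 -0.0027  0.0024  0.0115]
```

Call:
send_rows:
  series:
    - [[0.14,-0.1,0,0,0,0.01,1],[0.28,-0.2,0,0,0,0.01,1],[0.35,-0.25,0,-0.002,0.002,0.01,1],[0.35,-0.25,0,-0.002,0.002,0.01,1],[0.35,-0.25,0,-0.002,0.002,0.01,1]]

```text
t: 1.65
tool_pos: [479.1, -206.5, 401.2]
tcp_rot: [[1.0, -0.007, 0.0], [-0.007, -1.0, -0.002], [0.0, 0.002, -1.0]]
force: [-0.3, -0.2, -0.1]
width: 85.7
finger_force: 0.0
```

```bash
python3 -c "
from h import *
shot('wrist','w1'); print(bot.observe()['tool_pos'],go([480,130,400]))"
```

```text
[ 478.286  -207.4686  401.1568] [-0.0048 -1.1249  0.0014  0.0028  0.0001 -0.0119]
```

View pics/w1.png

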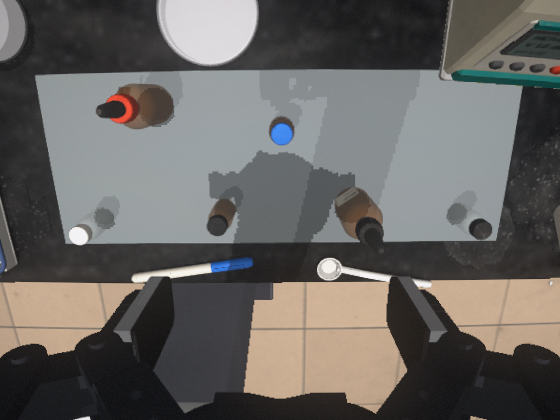

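Wrist view: blue cap (282,132), red collar (123,108), white cap (80,235), black cap of the amber vial (218,224), black dropper (362,215), clear-black (480,229). Next, the cups.

Call:
send_rows:
  series:
    - [[0,-0.15,0,0,0,0,1],[0,-0.3,0,0,0,0,1],[0,-0.45,0,0,0,0,1],[0,-0.6,0,0,0,0,1],[0,-0.75,0,0,0,0,1],[0,-0.9,0,0,0,-0.01,1],[0,-1,0,0,0,-0.01,1],[0,-1,0,0,0,-0.01,0.3],[0,-1,0,0,0,-0.01,0.3],[0,-1,0,0,0,-0.01,0.3]]

```text
t: 2.7
tool_pos: [481.4, 91.2, 400.9]
tcp_rot: [[1.0, -0.004, 0.001], [-0.004, -1.0, -0.003], [0.001, 0.003, -1.0]]
force: [0.9, -1.0, -0.2]
width: 55.5
finger_force: 0.0
```

```bash
python3 -c "
from h import *
shot('wrist','w2'); print(bot.observe()['tool_pos'])"
```

```text
[481.4756  91.2794 400.899 ]
```

View pics/w2.png

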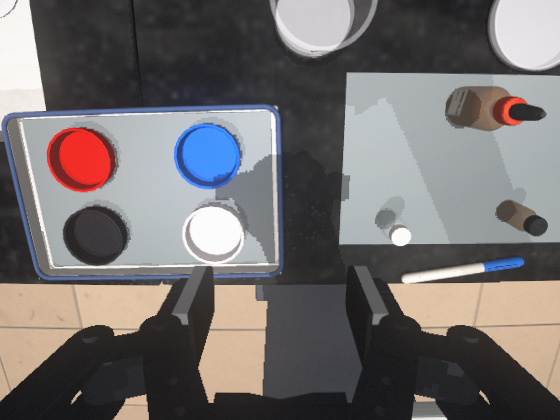

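```bash
cat > m.py <<'E'
from h import *
def C(n):
    d=np.load(f"pics/{n}.npz"); return cam("wrist",{"tcp_rot":d["r"],"tool_pos":d["p"]})
def blob(n,lo,hi,box):
    im=cv2.imread(f"pics/{n}.png"); x0,y0,x1,y1=box
    m=cv2.inRange(cv2.cvtColor(im,cv2.COLOR_BGR2HSV)[y0:y1,x0:x1],lo,hi)
    k,l,st,ce=cv2.connectedComponentsWithStats(m); i=1+st[1:,4].argmax()
    return ce[i]+[x0,y0],(st[i][:2]+[x0,y0]),st[i][2:]
if __name__=="__main__":
    c1,c2=C("w1"),C("w2")
    R=((0,150,90),(12,255,255)); B=((105,130,60),(125,255,255)); K=((0,0,0),(180,255,50)); W=((0,0,200),(180,60,255))
    for n,im,c,col,box,z in [("ablue","w1",c1,B,(260,110,305,155),54),("dred","w1",c1,R,(90,80,150,140),82),("cwhite","w1",c1,W,(65,220,95,250),54),("ablack","w1",c1,K,(200,208,235,240),54),
      ("dred","w2",c2,R,(480,80,545,140),82),("cwhite","w2",c2,W,(385,220,415,250),54),("ablack","w2",c2,K,(518,208,552,240),54),
      ("cupblue","w2",c2,B,(160,112,255,200),20),("cupred","w2",c2,R,(35,112,125,200),20),("cupblack","w2",c2,K,(55,195,135,270),20),("cupwhite","w2",c2,W,(175,195,250,268),20)]:
        ce,tl,wh=blob(im,*col,box); print(n,im,ce,tl,wh,back(c,ce,z), back(c,tl+wh/2,z))
E
python3 m.py
```

```text
Traceback (most recent call last):
  File "m.py", line 15, in <module>
    ce,tl,wh=blob(im,*col,box); print(n,im,ce,tl,wh,back(c,ce,z), back(c,tl+wh/2,z))
                                                                         ~~^~~~~
ValueError: operands could not be broadcast together with shapes (2,) (3,)
```

```bash
sed -i 's/st\[i\]\[2:\]/st[i][2:4]/' m.py; python3 m.py
```

```text
ablue w1 [281.3691 133.5759] [271 123] [22 22] [ 520.6141 -208.2555   54.    ] [ 520.2587 -208.7815   54.    ]
dred w1 [125.0953 107.02  ] [107  94] [31 29] [545.0567 -90.4596  82.    ] [544.0085 -88.3334  82.    ]
cwhite w1 [ 77.9434 235.6038] [ 69 227] [19 18] [429.7178 -19.5976  54.    ] [429.3219 -20.0595  54.    ]
ablack w1 [220.7    218.6667] [210 215] [18 13] [ 445.5284 -153.3947   54.    ] [ 442.835  -151.7101   54.    ]
dred w2 [506.3087 109.8428] [493  97] [33 28] [544.8634 -82.7866  82.    ] [544.0361 -85.4849  82.    ]
cwhite w2 [400.993  236.4755] [392 228] [20 18] [429.8483 -20.294   54.    ] [429.3218 -21.2814  54.    ]
ablack w2 [529.5714 222.1345] [524 216] [17 17] [ 442.9505 -140.2657   54.    ] [ 440.5893 -143.6363   54.    ]
cupblue w2 [206.6626 155.6971] [174 123] [66 66] [499.0016 159.3836  20.    ] [498.7115 159.0819  20.    ]
cupred w2 [ 79.435  158.9139] [ 47 128] [67 64] [497.1552 282.2709  20.    ] [496.0923 281.3894  20.    ]
cupblack w2 [ 82.0389 245.5154] [ 65 214] [53 50] [407.1699 294.7929  20.    ] [414.4322 283.536   20.    ]
cupwhite w2 [209.6845 229.6317] [175 195] [75 72] [424.3873 161.0492  20.    ] [422.9049 158.3042  20.    ]
```

```bash
python3 -c "
from h import *
print(go([520.5,-208.4,280]))"
```

```text
[ 0.134   0.9972  0.406   0.0037 -0.0013 -0.0055]
```

Call:
send_rows:
  series:
    - [[0.02,0.15,0.03,0,0,0,0.3],[0.04,0.3,0.06,0,0,0,0.3],[0.06,0.45,0.1,0,0,0,0.3],[0.08,0.6,0.15,0,0,0,0.3],[0.1,0.75,0.2,0,0,0,0.3],[0.12,0.88,0.25,0,0,0,0.3],[0.134,0.98,0.33,0.003,0,-0.005,0.3],[0.134,0.997,0.406,0.003,0,-0.005,0.3],[0.134,0.997,0.406,0.003,0,-0.005,0.3],[0.134,0.997,0.406,0.003,0,-0.005,0.3]]

```text
t: 3.75
tool_pos: [521.1, -205.8, 279.6]
tcp_rot: [[1.0, 0.003, -0.0], [0.003, -1.0, 0.001], [-0.0, -0.001, -1.0]]
force: [0.6, 1.1, 0.1]
width: 55.6
finger_force: 0.0
```

```bash
python3 -c "
from h import *
import m
shot('wrist','w3'); c=m.C('w3')
ce,tl,wh=m.blob('w3',(105,130,60),(125,255,255),(120,100,440,400));print(ce,tl,wh,back(c,ce,54))
print(bot.observe()['tool_pos'],go([520.5,-208.4,193]))"
```

```text
[285.6056 233.0554] [270 216] [32 35] [ 521.717  -208.1631   54.    ]
[ 521.9608 -204.9498  280.6962] [-0.0056  0.0117  0.2923 -0.0011 -0.003   0.0057]
```

View pics/w3.png

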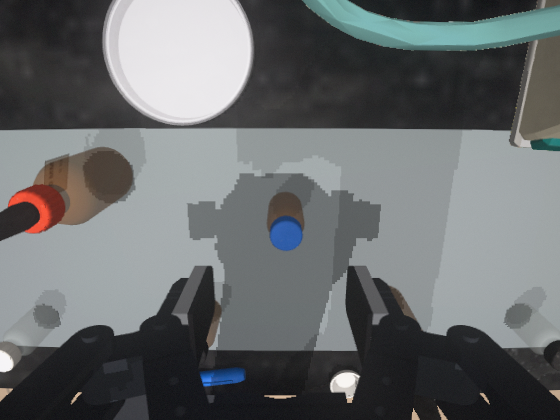

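The blue vial (cap at 285,233) is centred between the pads. I'll descend, grip and lift.

Call:
send_rows:
  series:
    - [[0,0.01,0.1,0,0,0.005,0.3],[0,0.01,0.19,0,0,0.005,0.3],[0,0.01,0.26,0,0,0.005,0.3],[0,0.01,0.289,0,0,0.005,0.3],[0,0.01,0.289,0,0,0.005,0.3],[0,0.01,0.289,0,0,0.005,-0.3],[0,0.01,0.289,0,0,0.005,-0.8],[0,0.01,0.289,0,0,0.005,-0.8],[0,0.01,0.289,0,0,0.005,-0.8],[0,0.01,0.289,0,0,0.005,-0.8],[0,0.01,0.289,0,0,0.005,-0.8]]
  grip_force: 30

```text
t: 4.9
tool_pos: [523.1, -208.2, 195.0]
tcp_rot: [[1.0, 0.001, 0.005], [0.001, -1.0, -0.0], [0.005, 0.0, -1.0]]
force: [-1.1, 0.4, 7.6]
width: 21.5
finger_force: 29.6
```

Call:
send_rows:
  series:
    - [[0,0,-0.05,0,0,0,-0.8],[0,0,-0.12,0,0,0,-0.8],[0,0,-0.22,0,0,0,-0.8],[0,0,-0.34,0,0,0,-0.8],[0,0,-0.45,0,0,0,-0.8],[0,0,-0.5,0,0,0,-0.8],[0,-0.08,-0.5,0,0,0,-0.8],[-0.01,-0.2,-0.5,0,0,0,-0.8],[-0.02,-0.34,-0.5,0,0,0,-0.8],[-0.03,-0.48,-0.5,0,0,0,-0.8],[-0.05,-0.62,-0.5,0,0,0,-0.8],[-0.06,-0.76,-0.5,0,0,0,-0.8],[-0.07,-0.88,-0.5,0,0,0,-0.8],[-0.08,-0.96,-0.5,0,0,0,-0.8],[-0.08,-1,-0.5,0,0,0,-0.8],[-0.08,-1,-0.5,0,0,0,-0.8]]

```text
t: 6.5
tool_pos: [497.1, 93.5, 343.2]
tcp_rot: [[1.0, 0.004, 0.001], [0.004, -1.0, 0.001], [0.001, -0.001, -1.0]]
force: [0.4, -0.6, -0.7]
width: 21.8
finger_force: 29.6
```

```bash
python3 -c "
from h import *
shot('wrist','w4');print(bot.observe()['tool_pos'],bot.observe()['width'],go([499,159.3,240]),go([499,159.3,199]))"
```

```text
[497.4891  91.613  343.1215] 21.70271449550455 [ 0.0051 -0.2256  0.3438 -0.0001 -0.0011  0.002 ] [ 0.005  -0.2256  0.4804 -0.0001 -0.0011  0.002 ]
```

View pics/w4.png

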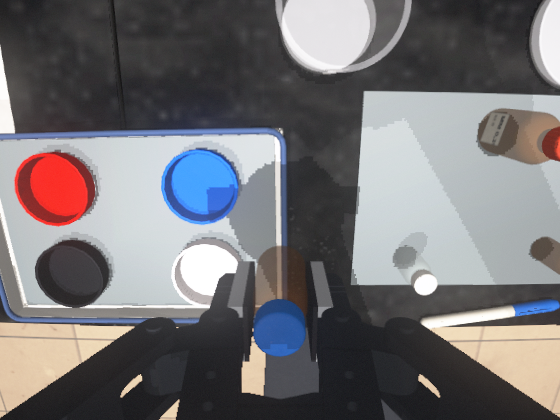

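The vial is held upright (cap at 280,328). Moving over the blue cup and lowering it.

Call:
send_rows:
  series:
    - [[0,-0.1,0.02,0,0,0,-0.8],[0.005,-0.19,0.07,0,0,0,-0.8],[0.005,-0.226,0.16,0,0,0,-0.8],[0.005,-0.226,0.26,0,0,0,-0.8],[0.005,-0.226,0.35,0,0,0,-0.8],[0.005,-0.226,0.41,0,0,0,-0.8],[0.005,-0.226,0.445,0,0,0,-0.8],[0.005,-0.226,0.462,0,0,0,-0.8],[0.005,-0.226,0.462,0,0,0,-0.8],[0.005,-0.226,0.462,0,0,0,-0.8]]

```text
t: 7.55
tool_pos: [500.0, 159.6, 205.8]
tcp_rot: [[1.0, 0.0, 0.003], [0.0, -1.0, 0.001], [0.003, -0.001, -1.0]]
force: [-0.2, -0.5, -0.2]
width: 21.5
finger_force: 29.6
```

Call:
send_rows:
  series:
    - [[0,0,0.003,0,0,0,-0.8],[0,0,0.006,0,0,0,-0.8],[0,0,0.008,0,0,0,-0.8],[0,0,0.008,0,0,0,-0.8]]

```text
t: 7.95
tool_pos: [499.2, 159.9, 202.7]
tcp_rot: [[1.0, 0.001, 0.002], [0.001, -1.0, 0.001], [0.002, -0.001, -1.0]]
force: [1.3, 0.3, 0.2]
width: 21.6
finger_force: 29.6
```

Call:
send_rows:
  series:
    - [[0,0,0.002,0,0,0,-0.8],[0,0,0.004,0,0,0,-0.8],[0,0,0.006,0,0,0,-0.8],[0,0,0.006,0,0,0,-0.8]]

```text
t: 8.35
tool_pos: [499.2, 159.8, 200.5]
tcp_rot: [[1.0, 0.001, 0.001], [0.001, -1.0, 0.001], [0.001, -0.001, -1.0]]
force: [-0.7, -0.5, 0.4]
width: 21.6
finger_force: 29.6
```

Call:
send_rows:
  series:
    - [[0,0,0.002,0,0,0,-0.8],[0,0,0.004,0,0,0,-0.8],[0,0,0.004,0,0,0,-0.8]]

```text
t: 8.65
tool_pos: [499.4, 159.9, 200.0]
tcp_rot: [[1.0, 0.001, 0.002], [0.001, -1.0, 0.0], [0.002, -0.0, -1.0]]
force: [-0.8, -1.0, 3.8]
width: 21.8
finger_force: 30.0
```

Contact with the floor (3.8 N). Releasing gently and lifting away.

Call:
send_rows:
  series:
    - [[0,0,0,0,0,0,-0.4],[0,0,0,0,0,0,-0.3],[0,0,0,0,0,0,0],[0,0,0,0,0,0,0.2],[0,0,0,0,0,0,0.2],[0,0,-0.05,0,0,0,0.2],[0,0,-0.14,0,0,0,0.2],[0,0,-0.28,0,0,0,0.2],[0,0,-0.42,0,0,0,0.2],[0,0,-0.5,0,0,0,0.2],[0,0,-0.5,0,0,0,0.2]]

```text
t: 9.75
tool_pos: [500.7, 160.9, 355.4]
tcp_rot: [[1.0, 0.001, 0.012], [0.001, -1.0, 0.003], [0.012, -0.003, -1.0]]
force: [0.3, -1.0, -0.7]
width: 51.0
finger_force: 0.0
```

```bash
python3 -c "
from h import *
import m
shot('wrist','w5'); c=m.C('w5')
im=cv2.imread('pics/w5.png');
print(proj(c,[[499,159.3,57+4]]))
print(bot.observe()['tool_pos'],bot.observe()['width'],go([544.5,-87,345]))"
```

```text
[[283.9988 205.8311]]
[499.7746 160.302  352.8503] 51.38326757426597 [ 0.1482  0.8245  0.0257 -0.0025 -0.01    0.001 ]
```

View pics/w5.png

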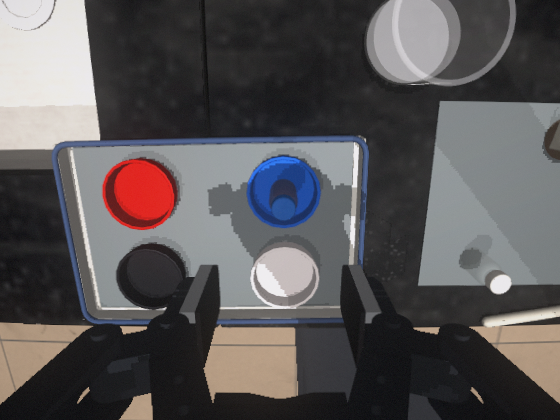

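The blue vial stands in its cup (283,206, as projected). Next, the red dropper.

Call:
send_rows:
  series:
    - [[0.02,0.12,0,0,0,0,0.2],[0.04,0.26,0,0,-0.01,0,0.2],[0.07,0.4,0.01,0,-0.01,0,0.2],[0.1,0.54,0.02,0,-0.01,0,0.2],[0.13,0.68,0.025,0,-0.01,0,0.2],[0.148,0.79,0.025,0,-0.01,0,0.2],[0.148,0.825,0.025,0,-0.01,0,0.2],[0.148,0.825,0.025,0,-0.01,0,0.2],[0.148,0.825,0.025,0,-0.01,0,0.2]]

```text
t: 10.7
tool_pos: [543.1, -86.0, 341.2]
tcp_rot: [[1.0, 0.002, -0.008], [0.003, -1.0, 0.002], [-0.008, -0.002, -1.0]]
force: [0.0, 0.3, -0.0]
width: 51.5
finger_force: 0.0
```

```bash
python3 -c "
from h import *
import m
shot('wrist','w6'); c=m.C('w6')
ce,tl,wh=m.blob('w6',(0,150,90),(12,255,255),(150,100,420,400));print(ce,tl,wh,back(c,ce,82),back(c,tl+wh/2,82))
for z in (2,57,73,88,120): print(z,proj(c,[[544.5,-87,z]]))
print(bot.observe()['tool_pos'],go([544.5,-87,245]))"
```

```text
[282.8408 204.2397] [267 191] [33 34] [548.0477 -86.7755  82.    ] [545.5202 -87.2115  82.    ]
2 [[282.579  179.3071]]
57 [[282.943  198.1945]]
73 [[283.0776 205.1858]]
88 [[283.2194 212.5661]]
120 [[283.5877 231.7611]]
[543.2767 -85.1987 341.4695] [ 0.0064  0.0068  0.3215 -0.003   0.0093  0.0054]
```

View pics/w6.png

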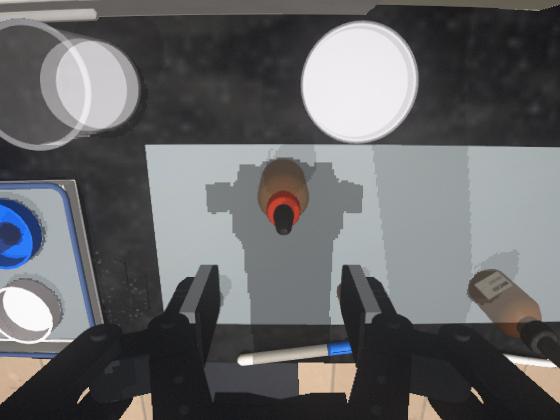

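The collar (283,208) and nozzle tip (284,230) agree with the estimate. Descending to the neck and gripping.

Call:
send_rows:
  series:
    - [[0.004,0.007,0.08,0,0.009,0.005,0.2],[0.008,0.007,0.18,0,0.009,0.005,0.2],[0.008,0.007,0.26,0,0.009,0.005,0.2],[0.008,0.007,0.305,0,0.009,0.005,0.2],[0.008,0.007,0.32,0,0.009,0.005,0.2],[0.008,0.007,0.32,0,0.009,0.005,0.2],[0.008,0.007,0.32,0,0.009,0.005,0.2]]

```text
t: 11.45
tool_pos: [546.2, -89.3, 247.1]
tcp_rot: [[1.0, -0.003, 0.003], [-0.003, -1.0, 0.001], [0.003, -0.001, -1.0]]
force: [0.1, -1.0, -0.4]
width: 51.1
finger_force: 0.0
```

Call:
send_rows:
  series:
    - [[0,0,0,0,0,0,-0.1],[0,0,0,0,0,0,-0.3],[0,0,0,0,0,0,-0.8],[0,0,0,0,0,0,-0.8],[0,0,0,0,0,0,-0.8],[0,0,0,0,0,0,-0.8],[0,0,0,0,0,0,-0.8]]
  grip_force: 45

```text
t: 12.15
tool_pos: [546.1, -89.7, 246.8]
tcp_rot: [[1.0, -0.003, 0.003], [-0.003, -1.0, 0.001], [0.003, -0.001, -1.0]]
force: [-1.2, 1.1, 5.7]
width: 19.8
finger_force: 44.2
```

Call:
send_rows:
  series:
    - [[0,0,-0.02,0,0,0,-0.8],[0,0,-0.06,0,0,0,-0.8],[0,0,-0.13,0,0,0,-0.8],[0,0,-0.23,0,0,0,-0.8],[0,0,-0.33,0,0,0,-0.8],[0,0,-0.39,0,0,0,-0.8],[0,0,-0.41,0,0,0,-0.8],[0,0,-0.41,0,0,0,-0.8]]

```text
t: 12.95
tool_pos: [545.3, -90.0, 369.7]
tcp_rot: [[1.0, -0.003, 0.002], [-0.003, -1.0, 0.0], [0.002, -0.0, -1.0]]
force: [0.8, -1.2, -1.3]
width: 19.8
finger_force: 44.1
```

```bash
python3 -c "
from h import *
shot('wrist','w7');print(bot.observe()['tool_pos'],bot.observe()['width'],bot.observe()['force'],go([496.5,282,370]))"
```

```text
[544.845  -89.9781 368.4973] 20.033737993456114 [ 0.0225  0.2458 -1.5722] [-0.1653 -1.2394 -0.0042 -0.0008 -0.     -0.0043]
```

View pics/w7.png

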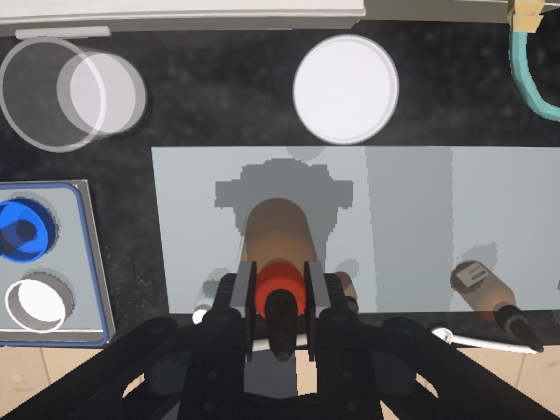

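The dropper is held upright by its collar (280,290). Carrying it to the red cup.

Call:
send_rows:
  series:
    - [[-0.02,-0.05,0,0,0,0,-0.8],[-0.05,-0.15,0,0,0,0,-0.8],[-0.09,-0.28,0,0,0,0,-0.8],[-0.12,-0.42,0,0,0,0,-0.8],[-0.15,-0.56,0,0,0,0,-0.8],[-0.165,-0.7,0,0,0,0,-0.8],[-0.165,-0.83,0,0,0,0,-0.8],[-0.165,-0.94,0,0,0,0,-0.8],[-0.165,-1,0,0,0,0,-0.8]]

```text
t: 13.9
tool_pos: [494.1, 215.0, 367.8]
tcp_rot: [[1.0, 0.003, -0.002], [0.003, -1.0, 0.003], [-0.002, -0.003, -1.0]]
force: [0.4, 0.4, -0.6]
width: 19.9
finger_force: 44.1
```

Call:
send_rows:
  series:
    - [[0,-0.1,0,0,0,0,-0.8],[0,-0.18,0,0,0,0,-0.8],[0,-0.23,0,0,0,0,-0.8],[0,-0.235,0,0,0,0,-0.8],[0,-0.235,0,0,0,0,-0.8]]

```text
t: 14.4
tool_pos: [496.5, 280.5, 368.3]
tcp_rot: [[1.0, -0.002, -0.001], [-0.002, -1.0, -0.001], [-0.001, 0.001, -1.0]]
force: [0.7, -0.2, -1.8]
width: 20.1
finger_force: 44.1
```

```bash
python3 -c "
from h import *
print(bot.observe()['tool_pos'],bot.observe()['width'],go([496.5,282,258]))"
```

```text
[496.4792 280.5076 368.2648] 20.060170348422336 [ 0.0004 -0.0052  0.3675  0.0009  0.0011 -0.0031]
```

Call:
send_rows:
  series:
    - [[0,-0.005,0.04,0,0,0,-0.8],[0,-0.005,0.12,0,0,0,-0.8],[0,-0.005,0.21,0,0,0,-0.8],[0,-0.005,0.29,0,0,0,-0.8],[0,-0.005,0.34,0,0,0,-0.8],[0,-0.005,0.36,0,0,0,-0.8],[0,-0.005,0.367,0,0,0,-0.8],[0,-0.005,0.367,0,0,0,-0.8],[0,-0.005,0.367,0,0,0,-0.8]]

```text
t: 15.3
tool_pos: [497.6, 282.8, 260.3]
tcp_rot: [[1.0, -0.003, 0.003], [-0.003, -1.0, 0.002], [0.003, -0.002, -1.0]]
force: [-0.5, -0.7, -1.1]
width: 20.2
finger_force: 44.1
```

Call:
send_rows:
  series:
    - [[0,0,0.004,0,0,0,-0.8],[0,0,0.008,0,0,0,-0.8],[0,0,0.012,0,0,0,-0.8],[0,0,0.012,0,0,0,-0.8]]

```text
t: 15.7
tool_pos: [497.0, 282.3, 255.3]
tcp_rot: [[1.0, -0.003, 0.001], [-0.003, -1.0, 0.001], [0.001, -0.001, -1.0]]
force: [0.4, -0.1, -0.5]
width: 20.3
finger_force: 44.1
```

Call:
send_rows:
  series:
    - [[0,0,0.002,0,0,0,-0.8],[0,0,0.004,0,0,0,-0.8],[0,0,0.006,0,0,0,-0.8],[0,0,0.006,0,0,0,-0.8]]

```text
t: 16.1
tool_pos: [497.0, 282.3, 253.5]
tcp_rot: [[1.0, -0.003, 0.001], [-0.003, -1.0, 0.001], [0.001, -0.001, -1.0]]
force: [0.9, -0.5, -0.8]
width: 20.0
finger_force: 44.1
```

Call:
send_rows:
  series:
    - [[0,0,0.002,0,0,0,-0.8],[0,0,0.004,0,0,0,-0.8],[0,0,0.004,0,0,0,-0.8]]

```text
t: 16.4
tool_pos: [497.0, 282.3, 252.3]
tcp_rot: [[1.0, -0.003, 0.001], [-0.003, -1.0, 0.001], [0.001, -0.001, -1.0]]
force: [-1.1, -0.1, -1.6]
width: 20.0
finger_force: 44.1
```

Call:
send_rows:
  series:
    - [[0,0,0.002,0,0,0,-0.8],[0,0,0.004,0,0,0,-0.8],[0,0,0.004,0,0,0,-0.8]]

```text
t: 16.7
tool_pos: [497.4, 282.6, 251.9]
tcp_rot: [[1.0, -0.003, 0.002], [-0.003, -1.0, 0.001], [0.002, -0.001, -1.0]]
force: [0.2, -0.2, 2.6]
width: 19.7
finger_force: 44.5
```

Contact where predicted (251.9). Release and lift.

Call:
send_rows:
  series:
    - [[0,0,0,0,0,0,-0.42],[0,0,0,0,0,0,-0.3],[0,0,0,0,0,0,0],[0,0,0,0,0,0,0.2],[0,0,0,0,0,0,0.2],[0,0,-0.05,0,0,0,0.2],[0,0,-0.14,0,0,0,0.2],[0,0,-0.28,0,0,0,0.2],[0,0,-0.38,0,0,0,0.2],[0,0,-0.4,0,0,0,0.2],[0,0,-0.4,0,0,0,0.2]]

```text
t: 17.8
tool_pos: [497.3, 282.8, 373.7]
tcp_rot: [[1.0, -0.003, 0.005], [-0.003, -1.0, 0.003], [0.005, -0.003, -1.0]]
force: [0.6, 0.0, -0.5]
width: 51.3
finger_force: 0.0
```

```bash
python3 -c "
from h import *
import m
shot('wrist','w8'); c=m.C('w8')
ce,tl,wh=m.blob('w8',(0,150,90),(12,255,255),(240,100,330,400));print(ce,tl,wh)
for z in (78,93,125): print(z,proj(c,[[496.5,282,z]]))
print(bot.observe()['tool_pos'],go([429.6,-20.2,350]))"
```

```text
[280.2571 181.1032] [246 148] [70 72]
78 [[282.6046 201.4351]]
93 [[282.7045 207.5606]]
125 [[282.9587 223.1605]]
[496.8644 282.212  371.8313] [-0.2211  1.0088  0.0716 -0.001  -0.0023 -0.0041]
```

View pics/w8.png

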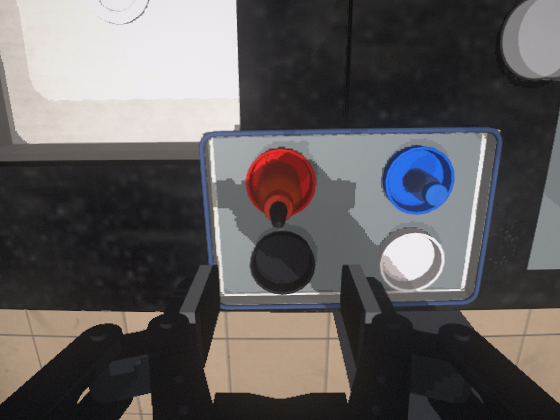

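The red dropper stands in its cup (nozzle at 279,222). Next, the white vial; the black and white cup rims here are at (283,261) and (411,261).

Call:
send_rows:
  series:
    - [[-0.02,0.1,0,0,0,0,0.2],[-0.05,0.24,0,0,0,0,0.2],[-0.09,0.38,0,0,0,0,0.2],[-0.12,0.52,0.02,0,0,0,0.2],[-0.15,0.66,0.04,0,0,0,0.2],[-0.18,0.8,0.06,0,0,0,0.2],[-0.21,0.92,0.15,0,-0.002,-0.004,0.2],[-0.221,1,0.25,0,-0.002,-0.004,0.2],[-0.221,1,0.31,0,-0.002,-0.004,0.2],[-0.221,1,0.31,0,-0.002,-0.004,0.2],[-0.221,1,0.31,0,-0.002,-0.004,0.2]]

```text
t: 18.95
tool_pos: [429.2, -17.1, 277.1]
tcp_rot: [[1.0, 0.001, -0.004], [0.001, -1.0, 0.002], [-0.004, -0.002, -1.0]]
force: [1.0, -0.1, -0.3]
width: 51.5
finger_force: 0.0
```

```bash
python3 -c "
from h import *
import m
c=m.C('w8');print(back(c,(283,261),22),back(c,(411,261),22))
shot('wrist','w9'); c=m.C('w9')
ce,tl,wh=m.blob('w9',(0,0,200),(180,60,255),(220,150,345,300));print(ce,tl,wh,back(c,ce,55),back(c,tl+wh/2,55))
print(bot.observe()['tool_pos'],go([429.6,-20.5,193.5]))"
```

```text
[421.0883 281.3965  22.    ] [420.5198 159.7265  22.    ]
[234.7542 170.5164] [220 150] [44 56] [465.3237   7.255   55.    ] [461.3349   3.6018  55.    ]
[429.9456 -16.7584 278.0037] [-0.0009  0.0129  0.2817 -0.0018  0.0014  0.0016]
```

```bash
python3 -c "
from h import *
import m
c=m.C('w9'); p=proj(c,[[429.6,-20.5,55]])[0].astype(int);print(p)
b=(p[0]-26,p[1]-26,p[0]+26,p[1]+26)
for v in (200,220,235):
  ce,tl,wh=m.blob('w9',(0,0,v),(180,40,255),b);print(ce,tl,wh,back(c,ce,55),back(c,tl+wh/2,55))"
```

```text
[287 234]
[286.5263 233.1484] [271 219] [32 29] [430.3677 -19.8787  55.    ] [430.1607 -20.1398  55.    ]
[286.6867 233.4335] [272 220] [31 28] [430.1997 -19.9678  55.    ] [429.8658 -20.4162  55.    ]
[284.8038 228.0574] [273 221] [26 18] [433.3559 -18.9186  55.    ] [432.2195 -19.5785  55.    ]
```

The cap is confirmed at (430,-20). Descending to grip it, with a little less depth because the earlier contact force was upward.

Call:
send_rows:
  series:
    - [[0,0.012,0.1,0,0,0,0.2],[0,0.012,0.19,0,0,0,0.2],[0,0.012,0.26,0,0,0,0.2],[0,0.012,0.28,0,0,0,0.2],[0,0.012,0.28,0,0,0,0.2],[0,0.012,0.28,0,0,0,0.2],[0,0.012,0.28,0,0,0,-0.3],[0,0.012,0.28,0,0,0,-0.8],[0,0.012,0.28,0,0,0,-0.8],[0,0.012,0.28,0,0,0,-0.8],[0,0.012,0.28,0,0,0,-0.8],[0,0.012,0.28,0,0,0,-0.8]]
  grip_force: 30

```text
t: 20.2
tool_pos: [430.6, -21.0, 195.0]
tcp_rot: [[1.0, -0.0, 0.001], [-0.0, -1.0, 0.0], [0.001, -0.0, -1.0]]
force: [-0.4, -0.2, 6.7]
width: 21.5
finger_force: 29.4
```

Call:
send_rows:
  series:
    - [[0,0,-0.02,0,0,0,-0.8],[0,0,-0.06,0,0,0,-0.8],[0,0,-0.14,0,0,0,-0.8],[0,0,-0.24,0,0,0,-0.8],[0,0,-0.33,0,0,0,-0.8],[0,0,-0.38,0,0,0,-0.8],[0,0,-0.4,0,0,0,-0.8],[0,0,-0.4,0,0,0,-0.8]]

```text
t: 21.0
tool_pos: [430.0, -21.1, 315.0]
tcp_rot: [[1.0, -0.0, 0.001], [-0.0, -1.0, 0.0], [0.001, -0.0, -1.0]]
force: [0.4, -0.3, -0.9]
width: 21.6
finger_force: 29.5
```

```bash
python3 -c "
from h import *
shot('wrist','w10');print(bot.observe()['tool_pos'],bot.observe()['width'],go([419.5,159,206]))"
```

```text
[429.5471 -21.1535 314.0037] 21.25964831542101 [-0.0334 -0.6003  0.3603 -0.0006  0.0008 -0.0003]
```

View pics/w10.png

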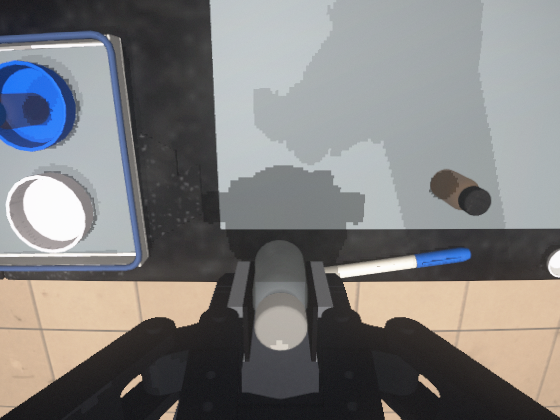

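The white vial is held (281,320), and the amber-black cap shows at (474,201). On to the white cup.

Call:
send_rows:
  series:
    - [[0,-0.05,0,0,0,0,-0.8],[-0.01,-0.15,0,0,0,0,-0.8],[-0.02,-0.28,0,0,0,0,-0.8],[-0.03,-0.42,0,0,0,0,-0.8],[-0.033,-0.53,0.02,0,0,0,-0.8],[-0.033,-0.59,0.07,0,0,0,-0.8],[-0.033,-0.6,0.15,0,0,0,-0.8],[-0.033,-0.6,0.24,0,0,0,-0.8],[-0.033,-0.6,0.31,0,0,0,-0.8],[-0.033,-0.6,0.35,0,0,0,-0.8],[-0.033,-0.6,0.36,0,0,0,-0.8],[-0.033,-0.6,0.36,0,0,0,-0.8]]

```text
t: 22.25
tool_pos: [419.7, 159.0, 205.6]
tcp_rot: [[1.0, -0.0, -0.002], [-0.0, -1.0, 0.001], [-0.002, -0.001, -1.0]]
force: [-0.2, 0.0, -0.1]
width: 20.9
finger_force: 29.6
```

Call:
send_rows:
  series:
    - [[0,0,0.003,0,0,0,-0.8],[0,0,0.006,0,0,0,-0.8],[0,0,0.009,0,0,0,-0.8],[0,0,0.009,0,0,0,-0.8]]

```text
t: 22.65
tool_pos: [420.0, 159.0, 203.8]
tcp_rot: [[1.0, -0.0, 0.0], [-0.0, -1.0, 0.001], [0.0, -0.001, -1.0]]
force: [-0.4, 0.4, 0.5]
width: 21.5
finger_force: 29.6
```

Call:
send_rows:
  series:
    - [[0,0,0.002,0,0,0,-0.8],[0,0,0.004,0,0,0,-0.8],[0,0,0.006,0,0,0,-0.8],[0,0,0.006,0,0,0,-0.8]]

```text
t: 23.05
tool_pos: [419.8, 159.0, 201.5]
tcp_rot: [[1.0, -0.0, -0.001], [-0.0, -1.0, 0.001], [-0.001, -0.001, -1.0]]
force: [-0.9, 0.9, -0.7]
width: 21.5
finger_force: 29.6
```

Call:
send_rows:
  series:
    - [[0,0,0.002,0,0,0,-0.8],[0,0,0.004,0,0,0,-0.8],[0,0,0.004,0,0,0,-0.8]]

```text
t: 23.35
tool_pos: [419.8, 159.0, 200.3]
tcp_rot: [[1.0, -0.0, -0.001], [-0.0, -1.0, 0.001], [-0.001, -0.001, -1.0]]
force: [-0.2, 0.2, -0.7]
width: 21.4
finger_force: 29.6
```

Call:
send_rows:
  series:
    - [[0,0,0.002,0,0,0,-0.8],[0,0,0.004,0,0,0,-0.8],[0,0,0.004,0,0,0,-0.8]]

```text
t: 23.65
tool_pos: [420.0, 159.3, 200.0]
tcp_rot: [[1.0, -0.0, -0.001], [-0.0, -1.0, -0.0], [-0.001, 0.0, -1.0]]
force: [-2.2, -0.5, 8.9]
width: 21.9
finger_force: 30.3
```

Contact. Release and lift.

Call:
send_rows:
  series:
    - [[0,0,0,0,0,0,-0.4],[0,0,0,0,0,0,-0.3],[0,0,0,0,0,0,0],[0,0,0,0,0,0,0.2],[0,0,0,0,0,0,0.2],[0,0,-0.05,0,0,0,0.2],[0,0,-0.14,0,0,0,0.2],[0,0,-0.28,0,0,0,0.2],[0,0,-0.38,0,0,0,0.2],[0,0,-0.4,0,0,0,0.2],[0,0,-0.4,0,0,0,0.2]]

```text
t: 24.75
tool_pos: [420.4, 159.0, 320.2]
tcp_rot: [[1.0, -0.0, 0.002], [-0.0, -1.0, 0.001], [0.002, -0.001, -1.0]]
force: [-0.2, 0.2, -0.3]
width: 51.1
finger_force: 0.0
```

```bash
python3 -c "
from h import *
import m
print(back(m.C('w10'),(474,201),56))
shot('wrist','w11'); c=m.C('w11'); p=proj(c,[[419.8,159.2,60]])[0];print(p)
b=p.astype(int); ce,tl,wh=m.blob('w11',(0,0,210),(180,40,255),(b[0]-40,b[1]-40,b[0]+40,b[1]+40)); print(ce,tl,wh)
print(bot.observe()['tool_pos'],go([441,-148,280]))"
```

```text
[ 439.6393 -145.9962   56.    ]
[280.7168 215.7267]
[294.8413 205.9831] [267 175] [53 54]
[419.7109 158.68   318.8542] [ 0.0713  1.0223  0.1292 -0.0004  0.001  -0.0003]
```

Call:
send_rows:
  series:
    - [[0,0.1,0,0,0,0,0.2],[0.02,0.24,0,0,0,0,0.2],[0.03,0.38,0,0,0,0,0.2],[0.04,0.52,0,0,0,0,0.2],[0.05,0.66,0.02,0,0,0,0.2],[0.06,0.8,0.06,0,0,0,0.2],[0.07,0.92,0.1,0,0,0,0.2],[0.07,1,0.13,0,0,0,0.2],[0.07,1,0.13,0,0,0,0.2],[0.07,1,0.13,0,0,0,0.2],[0.07,1,0.13,0,0,0,0.2]]

```text
t: 25.9
tool_pos: [440.6, -139.6, 279.0]
tcp_rot: [[1.0, 0.002, -0.003], [0.002, -1.0, 0.002], [-0.003, -0.002, -1.0]]
force: [-0.2, 0.1, 0.3]
width: 51.5
finger_force: 0.0
```

```bash
python3 -c "
from h import *
import m
shot('wrist','w12'); c=m.C('w12'); p=proj(c,[[440.5,-147,56]])[0];print(p)
a=cv2.imread('pics/w11.png')[100:330,150:400]; b=cv2.imread('pics/w12.png')[100:330,150:400]
cv2.imwrite('pics/w12c.png',cv2.resize(np.hstack([a,b]),None,fx=1.6,fy=1.6))
print(bot.observe()['tool_pos'],go([440.5,-147,193.5]))"
```

```text
[294.9502 235.0242]
[ 440.8791 -139.4491  279.466 ] [-0.0008  0.0257  0.2865 -0.0021  0.0021  0.0034]
```

View pics/w12c.png

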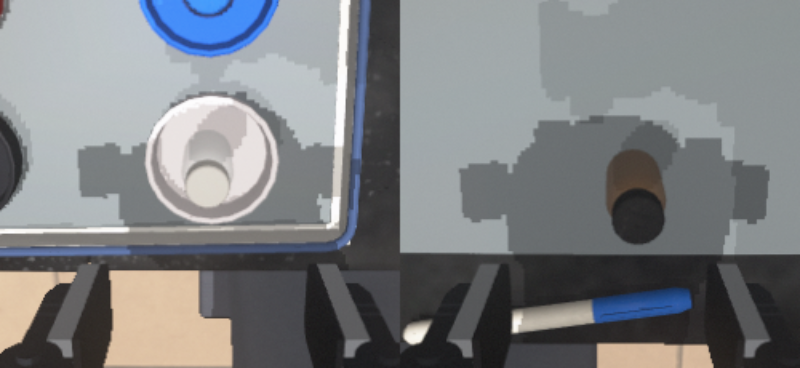

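The white vial stands in its cup (left), and the black cap is at about (299,235), so y ≈ -149. Descend and grip.

Call:
send_rows:
  series:
    - [[0,0.032,0.06,0,0,0.003,0.2],[0,0.032,0.15,0,0.002,0.003,0.2],[0,0.032,0.24,0,0.002,0.003,0.2],[0,0.032,0.28,0,0.002,0.003,0.2],[0,0.032,0.286,0,0.002,0.003,0.2],[0,0.032,0.286,0,0.002,0.003,0.2],[0,0.032,0.286,0,0.002,0.003,-0.3],[0,0.032,0.286,0,0.002,0.003,-0.8],[0,0.032,0.286,0,0.002,0.003,-0.8],[0,0.032,0.286,0,0.002,0.003,-0.8],[0,0.032,0.286,0,0.002,0.003,-0.8],[0,0.032,0.286,0,0.002,0.003,-0.8]]

```text
t: 27.15
tool_pos: [441.8, -150.7, 195.3]
tcp_rot: [[1.0, -0.002, 0.003], [-0.002, -1.0, -0.0], [0.003, 0.0, -1.0]]
force: [0.2, 0.5, 6.3]
width: 21.2
finger_force: 29.5
```

Call:
send_rows:
  series:
    - [[0,0,-0.02,0,0,0,-0.8],[0,0,-0.06,0,0,0,-0.8],[0,0,-0.14,0,0,0,-0.8],[0,0,-0.24,0,0,0,-0.8],[0,0,-0.34,0,0,0,-0.8],[0,0,-0.42,0,0,0,-0.8],[0,0,-0.45,0,0,0,-0.8],[0,0,-0.45,0,0,0,-0.8]]

```text
t: 27.95
tool_pos: [441.1, -150.9, 330.7]
tcp_rot: [[1.0, -0.003, 0.004], [-0.003, -1.0, -0.001], [0.004, 0.001, -1.0]]
force: [1.0, -0.8, -0.4]
width: 21.7
finger_force: 29.5
```

Call:
send_rows:
  series:
    - [[0,-0.05,0,0,0,0,-0.8],[-0.01,-0.15,0,0,0,0,-0.8],[-0.02,-0.28,0,0,0,0,-0.8],[-0.03,-0.42,0,0,0,0,-0.8],[-0.04,-0.56,0,0,0,0,-0.8],[-0.05,-0.7,0,0,0,0,-0.8],[-0.06,-0.83,0,0,0,0,-0.8],[-0.07,-0.94,0,0,0,0,-0.8],[-0.07,-1,0,0,0,0,-0.8],[-0.07,-1,0,0,0,0,-0.8]]

```text
t: 28.95
tool_pos: [419.2, 152.2, 328.2]
tcp_rot: [[1.0, 0.004, -0.002], [0.004, -1.0, 0.002], [-0.002, -0.002, -1.0]]
force: [1.0, 0.3, -0.5]
width: 21.4
finger_force: 29.5
```

```bash
python3 -c "
from h import *
print(bot.observe()['tool_pos'],bot.observe()['width'],go([418.5,281.5,206]))"
```

```text
[419.2031 152.1671 328.1524] 21.353963083760018 [ 0.0001 -0.4302  0.4082 -0.0029  0.0023  0.0051]
```

The wrist camera would hang over the red dropper at yaw 0, so I'll turn the tool 30° while travelling to the black cup.

Call:
send_rows:
  series:
    - [[0,-0.06,0,0,0,-0.15,-0.8],[0,-0.16,0,0,0,-0.3,-0.8],[0,-0.28,0,0,0,-0.45,-0.8],[0,-0.38,0,0,0,-0.6,-0.8],[0,-0.42,0,0,0,-0.667,-0.8],[0,-0.43,0,0,0,-0.667,-0.8],[0,-0.43,0.05,-0.002,0.002,-0.667,-0.8],[0,-0.43,0.13,-0.002,0.002,-0.667,-0.8],[0,-0.43,0.22,-0.002,0.002,-0.667,-0.8],[0,-0.43,0.25,-0.002,0.002,-0.667,-0.8],[0,-0.43,0.25,-0.002,0.002,-0.667,-0.8]]

```text
t: 30.05
tool_pos: [420.2, 276.0, 252.1]
tcp_rot: [[0.868, 0.496, -0.002], [0.496, -0.868, -0.004], [-0.004, 0.003, -1.0]]
force: [0.5, -0.2, 0.3]
width: 21.5
finger_force: 29.5
```

```bash
python3 -c "
from h import *
shot('wrist','w13');print(bot.observe()['qpos'],bot.observe()['tool_pos'],bot.observe()['width'],go([418.5,281.5,206],30))"
```

```text
[  -1.2891   23.5765  -42.0861  116.5163   21.4528   47.6342 -115.9809] [420.7884 277.0041 253.5411] 21.403239674947855 [ 0.0009 -0.0172  0.1584  0.003   0.0004 -0.0052]
```

View pics/w13.png

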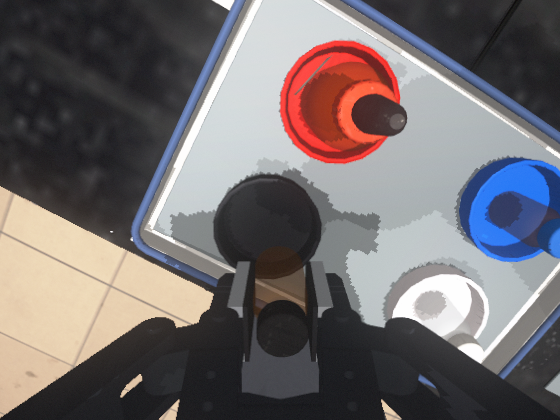

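```bash
python3 -c "
from h import *
import m
p=back(m.C('w13'),(268,222),22);print(p,go([419,281.5,206],30))"
```

```text
[421.217 284.443  22.   ] [ 0.0023 -0.0163  0.1584  0.003   0.0004 -0.0052]
```

Call:
send_rows:
  series:
    - [[0.004,-0.018,0.03,0,0,0,-0.8],[0.004,-0.018,0.08,0,0,0,-0.8],[0.004,-0.018,0.13,0,0,0,-0.8],[0.004,-0.018,0.15,0,0,0,-0.8],[0.004,-0.018,0.158,0,0,0,-0.8],[0.004,-0.018,0.158,0,0,0,-0.8],[0.004,-0.018,0.158,0,0,0,-0.8]]

```text
t: 30.8
tool_pos: [419.5, 283.9, 207.3]
tcp_rot: [[0.867, 0.498, 0.003], [0.498, -0.867, 0.0], [0.003, 0.002, -1.0]]
force: [0.7, 0.0, -0.5]
width: 21.6
finger_force: 29.5
```

Call:
send_rows:
  series:
    - [[0,0,0.003,0,0,0,-0.8],[0,0,0.006,0,0,0,-0.8],[0,0,0.009,0,0,0,-0.8],[0,0,0.009,0,0,0,-0.8]]

```text
t: 31.2
tool_pos: [419.3, 283.6, 204.3]
tcp_rot: [[0.867, 0.498, 0.003], [0.498, -0.867, -0.0], [0.002, 0.002, -1.0]]
force: [-0.2, 0.2, -0.2]
width: 21.6
finger_force: 29.5
```

Call:
send_rows:
  series:
    - [[0,0,0.002,0,0,0,-0.8],[0,0,0.004,0,0,0,-0.8],[0,0,0.004,0,0,0,-0.8]]

```text
t: 31.5
tool_pos: [419.3, 283.7, 203.0]
tcp_rot: [[0.867, 0.498, 0.003], [0.498, -0.867, -0.0], [0.002, 0.002, -1.0]]
force: [0.0, 0.1, 0.3]
width: 21.9
finger_force: 29.5
```

Call:
send_rows:
  series:
    - [[0,0,0.002,0,0,0,-0.8],[0,0,0.004,0,0,0,-0.8],[0,0,0.004,0,0,0,-0.8]]

```text
t: 31.8
tool_pos: [419.3, 283.6, 201.8]
tcp_rot: [[0.867, 0.498, 0.002], [0.498, -0.867, -0.0], [0.002, 0.002, -1.0]]
force: [-0.6, 0.0, -1.0]
width: 21.5
finger_force: 29.5
```

Call:
send_rows:
  series:
    - [[0,0,0.002,0,0,0,-0.8],[0,0,0.004,0,0,0,-0.8],[0,0,0.004,0,0,0,-0.8]]

```text
t: 32.1
tool_pos: [419.3, 283.7, 200.6]
tcp_rot: [[0.867, 0.498, 0.003], [0.498, -0.867, -0.0], [0.002, 0.002, -1.0]]
force: [-0.5, 0.6, -0.5]
width: 21.9
finger_force: 29.5
```

Call:
send_rows:
  series:
    - [[0,0,0.0015,0,0,0,-0.8],[0,0,0.003,0,0,0,-0.8],[0,0,0.003,0,0,0,-0.8]]

```text
t: 32.4
tool_pos: [419.4, 283.9, 200.4]
tcp_rot: [[0.867, 0.498, 0.003], [0.498, -0.867, -0.001], [0.002, 0.002, -1.0]]
force: [-0.9, -0.3, 3.8]
width: 21.1
finger_force: 29.9
```

Call:
send_rows:
  series:
    - [[0,0,0,0,0,0,-0.4],[0,0,0,0,0,0,-0.3],[0,0,0,0,0,0,0],[0,0,0,0,0,0,0.1],[0,0,0,0,0,0,0.1],[0,0,-0.05,0,0,0,0.1],[0,0,-0.14,0,0,0,0.1],[0,0,-0.28,0,0,0,0.1],[0,0,-0.42,0,0,0,0.1],[0,0,-0.5,0,0,0,0.1],[0,0,-0.5,0,0,0,0.1],[0,0,-0.5,0,0,0,0.1]]

```text
t: 33.6
tool_pos: [418.9, 283.8, 350.9]
tcp_rot: [[0.867, 0.498, 0.005], [0.498, -0.867, -0.0], [0.004, 0.002, -1.0]]
force: [0.0, 0.2, -0.4]
width: 47.1
finger_force: 0.0
```

```bash
python3 -c "
from h import *
a=shot('wrist','w14')[60:360,80:500]; b=shot('side','s14')[120:330,230:360]
b=cv2.resize(b,(186,300)); cv2.imwrite('pics/f.png',cv2.resize(np.hstack([a,b]),None,fx=1.3,fy=1.3))"
```

```text
(no output)
```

View pics/f.png

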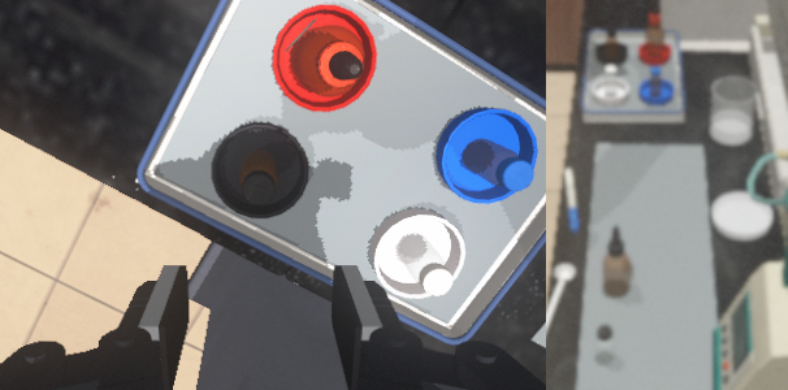

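All four items stand upright in their matching cups: black (258,178), red (335,65), blue (500,165), white (420,262). The two unwanted items still stand on the mat, and the gripper is clear.

```bash
python3 -c "
from cell import order
print(order.sign_off())"
```

```text
the job is handed in; nothing more can be done
None
```

The job is handed in at about 34 s: the blue-cap, white-cap and black-cap vials and the red-collar dropper stand upright in their matching cups, placed in the order asked, and the clear black-cap vial and black-collar dropper were left where they stood.

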